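# Set the length stop in the notch of the covered rail

## Task

Pick up the loose stop, lower its foot through the open window of the steel rail and, still holding it, slide it along under the lips, lightly pressed down on its spring, until the foot drops into the index notch hidden inside. Stop there, push it fully home and let go, so that the stop stands upright in the notch. Never force it: keep the load between stop and rail below 30 N, and leave the bolt, the nut and the carton alone.

Things in the scene. Friction and masses are not known exactly. Their poses are not given: they have to be found in the camera images.
- rail: Rigid galvanised channel, fixed to the bench: 44 mm wide (x), 322 mm long (y -172..+150 mm; bolted feet reach -204..+182), top 35 mm high. Origin on the bench on its centre line; y runs along it, z up. Inside, 36 mm wide, the foot slides on a level floor 20 mm above the bench (12 mm in the notch): two ledges 8.5 to 18 mm either side of the centre line.
- rail_window (a point): Centre of the open entry window, at the height of the rail's top (35 mm), at y = +118 mm of the rail; axes as the rail's. The window is 36 mm wide (x) and 36 mm long (y) and goes straight down to the floor, 15 mm below this point. From it the slot leads towards the rail's -y.
- rail_slot (a point): Point on the rail's top at y = -20 mm, middle of the stretch of slot to be searched; axes as the rail's. Slot 9 mm wide from y = +100 to -148, mouth flared for 8 mm, between lips 28 to 35 mm up. Hidden below lies one notch across the floor, 28 mm long (y), 8 mm deep, square walls; its centre is up to 40 mm before or after this point, new each time, found only by feel.
- stop: Loose upright stop, 0.14 kg. Its pose is the grip block's: aluminium, 16 (x) by 24 (y) mm, 36 to 66 mm above the origin. Steel foot 30 (x) by 22 (y) by 6 mm on a 5 by 16 mm neck; origin: centre of the foot's underside, foot out. The foot is sprung: it yields up to 6 mm into the block, 3 N at first plus 1 N per mm, then rigid. x goes across the rail, either way round.
- bolt: Galvanised hexagon bolt standing on its head, 110 mm high, head 42 mm across. Origin: centre of its underside. Leave alone.
- nut: Round steel nut lying flat, 52 mm across, 19 mm high. Origin: centre of its underside. Leave alone.
- carton: Open cardboard box of nuts, 90 by 90 by 60 mm. Origin: centre of its underside. Leave alone.

How it is judged (in metres and radians):
On the way, in this order (a step that is already met when the one before it is completed fails the run):
1. the stop's foot is down on the rail's floor inside the window (x of stop in the frame of rail between -0.006 and 0.006 m and z of stop in the frame of rail between 0.011 and 0.0235 m and y of stop in the frame of rail between 0.102 and 0.134 m), for 0.1 s.
2. the stop, held in the gripper, has slid out of the window under the lips along the floor (x of stop in the frame of rail between -0.006 and 0.006 m and z of stop in the frame of rail between 0.011 and 0.0235 m and y of stop in the frame of rail between 0.02 and 0.085 m and contact force between the fingers and stop above 2 N), for 0.1 s.
At the end, for the whole second after the job is handed in: the stop stands upright (within 0.1 rad) in the rail with its foot in the notch, the underside of its foot less than 14.5 mm above the bench (12 mm is fully home, the sliding floor is at 20 mm), at rest and let go (x of stop in the frame of rail between -0.006 and 0.006 m and z of stop in the frame of rail between 0.009 and 0.0145 m and y of stop in the frame of rail between -0.07 and 0.03 m and angle between stop's own z axis and vertical below 0.1 rad and linear speed of stop below 0.02 m/s and contact force between the fingers and stop below 0.1 N); the robot touches nothing.
It fails at once if the stop is pressed against the rail (floor, lips, walls or notch) with more than 30 N (contact force between stop and rail above 30 N).
It fails at once if the bolt, the nut or the carton is moved by more than 15 mm (distance of any of bolt, nut, carton from where it was at the start of the episode above 0.015 m).
It also fails if it takes over 51 s, if anything falls off the work surface, if the arm or the gripper's body presses on something with over 40 N, if the wrist force passes 120 N, or if a joint passes its speed limit or range.

## Robot

A 6-joint arm with a two-finger parallel gripper is mounted at the origin on the work surface. World frame = base frame: x ahead of the robot, y to its left, z up, the work surface at z = 0. Lengths are in m, angles in degrees, forces in N, time in s.
With the tool pointing down it reaches from about 0.25 to 0.775 m from the base axis. Payload 4 kg.
Tool frame: the origin (TCP) lies on the centre line of the jaws, within the pads' length; the fingertips stand 19 mm ahead of it and the grasp point (between the pads) is the TCP; z points along the fingers, x is the direction in which the jaws open and shut, and the axes are right-handed (so a half turn about z gives the same grasp; the last joint's range is limited). The gripper opens to 94 mm and grips with 3 to 60 N. Pads are 16 mm wide; open, the fingers measure 119 mm over their backs; the gripper's body (75 mm by 177 mm) begins 78 mm behind the grasp point.
Start: joints at [-82.111, 4.996, 78.535, -0, 96.463, -5.907], TCP at [0.131, -0.534, 0.225] pointing down, gripper open.
Joint ranges: [-177.83, 177.83], [-43.37, 116.18], [15.69, 146.23], [-61.86, 241.86], [9.47, 152.12], [-147.06, 147.06]. Speed limits (degrees/s): [159.86, 159.86, 180, 180, 180, 180].

## Interface

Orientations are given as [roll, pitch, yaw] about the fixed x, y, z axes, in that order (R = Rz(yaw) Ry(pitch) Rx(roll)).
In Python, from plant import sensors, read_camera, camera_params, arm, cut_out, pinpoint gives the robot as it stands.
- The arm moves only by the shell command python3 -m creep 'ROWS' [FORCE]. ROWS is JSON, a list that holds one entry, the list of rows, each a list of 5 numbers: the finger opening in mm, from 0 to 94, then the shift along the world's x, y, z in units of 50 mm (1.0 is 50 mm), then the turn about the world's z in units of 5 degrees (1.0 is 5 degrees). In form: [[[gripper, x, y, z, roll], ...]]. A call has 1 to 10 rows; each row is the pose to reach, as a shift and turn from the pose commanded when the call began; what a row does not reach only later rows make up. A row lasts 1/10 s, in which the tool goes at most 50 mm and 8.59 degrees, less where a joint would pass 70% of its speed; a pose out of reach is approached as far as the arm can. A call with a gripper value outside its range is refused whole. The fingers move at their own pace and stop on an object; FORCE is the grip in N (left out, the last holds). Time passes only in rows, so rows that repeat a pose let the fingers close. It gives the time, the measured TCP pose, the force and the opening at its end, in the units of the state.
- sensors.get_state(): the state, without advancing time (a new reading comes with each control period).
- read_camera(name): name is "scene" or "top" or "wrist"; returns the picture (384x512x3 uint8, blue, green, red); there is no depth.
- camera_params(name): a dict with "fx", "fy", "cx", "cy" (pixels), "rvec" (rotation vector, rad) and "tvec" (3), from world to camera coordinates, as OpenCV has them; the wrist camera has in their place "tool_from_camera" (4x4, takes a point from camera to tool coordinates, whose origin is the TCP and whose axes are the tool frame's). Camera axes: x right, y down, z forward; pixel columns grow to the right and rows downward; lengths in m; the calibration is good to about 2 mm. A picture is of the moment at which its call begins: read the wrist's pose just before it. camera_params takes no time and is no camera call.
- arm.job_done(): hands the job in, once; it reports no verdict.
Trained networks look in the newest picture that a camera, given by its name, has taken for a name from the list of things; names that differ only in an ending like _2 or _b are one class to them, and where a whole thing is asked for, a point or a joint stands for the part that bears it (a point fixed in the world has none). Each returns a list of dicts, best first, with "p" (0 to 1); they miss things now and then, are a little off and sometimes report something else, mostly with a low value. They report only what shows in the picture. A call takes as long as a camera call.
- cut_out(camera, thing): "region" (384x512 bool, what is visible of it) and "box" ([centre column, centre row, width, height] in pixels, round what is visible of it).
- pinpoint(camera, thing): "position" ([column, row] in pixels: a listed point, or the origin of a listed thing).
The state is a dict: "time": time; "joint_positions": joint angles; "qvel": joint speeds; "tau": joint torques, N m; "position": TCP position; "tool_rot": TCP orientation; "force": force on the tool from outside, world axes, zero at the start; "moment": the same for the moment, N m; "opening": finger opening in m.
Only numpy, scipy, OpenCV 4.12 (cv2) and the standard library are available. Lean on these libraries where they do the work, as an engineer would, in place of code of your own. Each camera call takes 0.05 s, during which the arm holds its last target. There are 200 camera calls.

## Working session

There is one attempt and no reset: what is moved stays moved. The work goes in short steps, Python scripts to look and compute and a shell command to move; the robot and the scene stay as the last step left them, time stands still between calls to the robot, and variables do not carry over. Pictures are saved under pics/ and viewed, about 8 in all and at most 12, crops included, and the job is handed in when it is done.

```bash
ls; mkdir -p pics; cat > h.py <<'E'
import numpy as np, cv2
from plant import sensors, read_camera, camera_params, arm, cut_out, pinpoint
from scipy.spatial.transform import Rotation as R
def cam(name, st=None):
    p=camera_params(name)
    K=np.array([[p['fx'],0,p['cx']],[0,p['fy'],p['cy']],[0,0,1.]])
    if 'rvec' in p:
        Rm=cv2.Rodrigues(np.array(p['rvec'],float))[0]; t=np.array(p['tvec'],float).ravel()
        return K,Rm.T,-Rm.T@t
    T=np.array(p['tool_from_camera']); st=st or sensors.get_state()
    Rt=R.from_euler('xyz',st['tool_rot'],degrees=True).as_matrix()
    return K,Rt@T[:3,:3],Rt@T[:3,3]+np.array(st['position'])
def ray(c,uv,z):
    K,Rw,o=c; d=Rw@np.linalg.solve(K,np.array([uv[0],uv[1],1.])); return o+d*(z-o[2])/d[2]
def proj(c,P):
    K,Rw,o=c; q=K@(Rw.T@(np.array(P)-o)); return q[:2]/q[2]
E
python3 - <<'E'
from h import *
print(sensors.get_state())
ims=[]
for n in ('scene','top'):
    im=read_camera(n); ims.append(im); c=cam(n); print(n,'cam at',c[2].round(3))
    for th,z in (('rail',0),('rail_window',.035),('rail_slot',.035),('stop',0),('bolt',0),('nut',0),('carton',0)):
        for d in pinpoint(n,th)[:2]: print(n,th,round(d['p'],2),np.round(d['position'],1),ray(c,d['position'],z).round(4))
        
    cv2.imwrite(f'pics/{n}0.png',cv2.resize(im,(800,600)))
E
```

```text
pics
{'time': 0.0, 'joint_positions': array([-8.21081307e+01,  5.03941658e+00,  7.86241218e+01, -4.72606838e-06,
        9.64629931e+01, -5.90550563e+00]), 'qvel': array([ 0.11290249,  0.07591978, -0.0401125 ,  0.07772696,  0.01951778,
       -0.07695963]), 'tau': array([-3.34565848e-04, -3.40188289e+01, -3.02427399e+01,  7.18614995e-02,
        3.31228820e-02, -1.74523993e-04]), 'position': array([ 0.13111   , -0.5336209 ,  0.22330672]), 'tool_rot': array([-1.79986986e+02,  1.25860414e-01, -7.62026113e+01]), 'force': array([ 0.24282716,  0.3207409 , -0.42835039]), 'moment': array([0.04223974, 0.00979842, 0.01336339]), 'opening': 0.09415622920275038}
scene cam at [0.894 0.442 0.765]
scene rail 0.72 [262.4 195.5] [ 0.5467 -0.0843  0.    ]
scene rail_window 0.76 [288.1 210.7] [0.532  0.0134 0.035 ]
scene rail_slot 0.84 [257.6 177.6] [ 0.5418 -0.1201  0.035 ]
scene stop 0.76 [344.9 275.7] [0.5044 0.2123 0.    ]
scene bolt 0.9 [208.4 190.3] [ 0.6658 -0.1724  0.    ]
scene bolt 0.34 [264.5 191.7] [ 0.5348 -0.0931  0.    ]
scene nut 0.54 [288.1 180.5] [ 0.4557 -0.0957  0.    ]
scene carton 0.69 [246.1 113.3] [ 0.4112 -0.4157  0.    ]
top cam at [ 0.472 -0.063  1.209]
top rail 0.56 [270.  207.2] [ 0.5507 -0.092   0.    ]
top rail_window 0.57 [226.1 216.1] [0.5242 0.0248 0.035 ]
top rail_slot 0.83 [280. 208.] [ 0.5465 -0.1176  0.035 ]
top stop 0.44 [155.7 218.2] [0.5189 0.2196 0.    ]
top stop 0.31 [394.1 260.6] [ 0.4092 -0.425   0.    ]
top bolt 0.48 [299.1 167. ] [ 0.6618 -0.1717  0.    ]
top bolt 0.44 [393.8 261.1] [ 0.4079 -0.4242  0.    ]
top nut 0.63 [272.3 243.6] [ 0.4523 -0.0985  0.    ]
top carton 0.68 [392.  259.3] [ 0.4126 -0.4195  0.    ]
```

View pics/scene0.png

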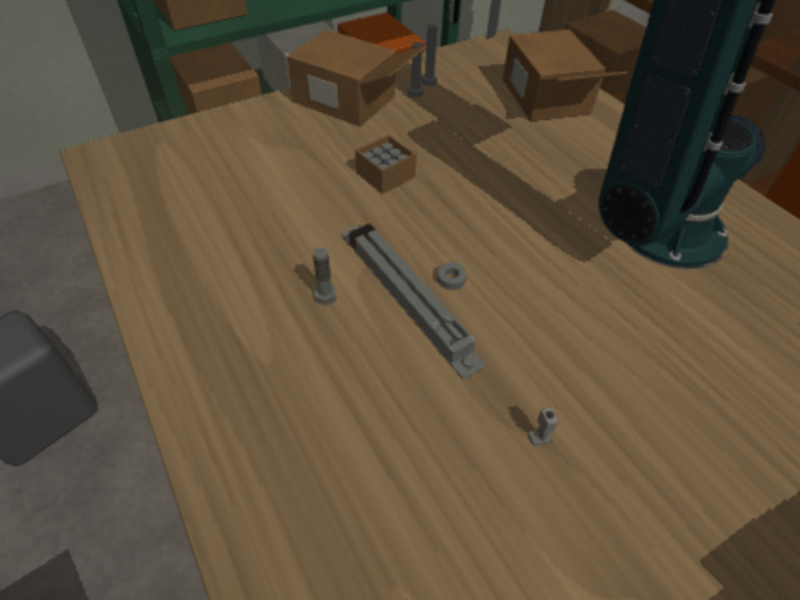

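View pics/top0.png

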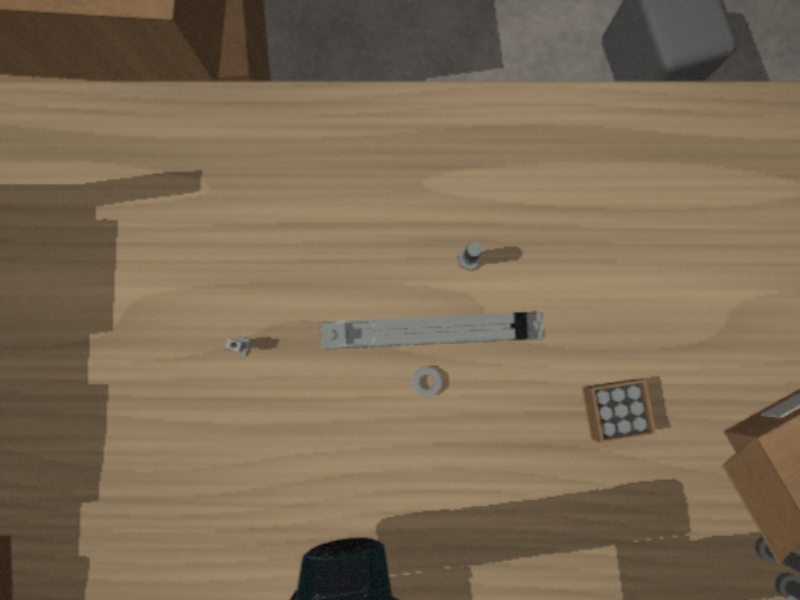

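The scene view shows the stop standing free at about (345,276) px, far from the rail. The rail runs nearly along world y, with its window end towards the stop, and the bolt and nut sit either side of it. Next I'll look closer with the wrist camera.

```bash
python3 -c "
from h import *
p=camera_params('wrist');print({k:np.round(v,3).tolist() for k,v in p.items()})
"
python3 -m creep '[[[94,0.4,0.9,0,0],[94,0.8,1.8,0,0],[94,1.2,2.7,0,0],[94,1.6,3.6,0,0],[94,2.1,4.5,0,0],[94,2.6,5.4,0,0],[94,3.1,6.3,0,0],[94,3.7,7.2,0,0],[94,4.3,8.1,0,0],[94,5,9,0,0]]]'
```

```text
{'fx': 326.202, 'fy': 326.202, 'cx': 262.252, 'cy': 191.589, 'tool_from_camera': [[1.0, -0.0, 0.0, -0.001], [0.0, 0.965, 0.264, -0.077], [-0.0, -0.264, 0.965, -0.159], [0.0, 0.0, 0.0, 1.0]]}
time: 1.8
position: [0.3699, -0.0978, 0.2251]
tool_rot: [-179.9, -0.1, -76.2]
force: [1.7, -0.5, 0.2]
opening: 0.0943
```

```bash
python3 -m creep '[[[94,0.5,0.9,0,0],[94,1.0,1.8,0,0],[94,1.5,2.7,0,0],[94,2.0,3.6,0,0],[94,2.3,4.4,0,0],[94,2.3,5.2,0,0],[94,2.3,5.6,0,0],[94,2.3,5.6,0,0],[94,2.3,5.6,0,0]]]'
python3 - <<'E'
from h import *
st=sensors.get_state(); im=read_camera('wrist'); c=cam('wrist',st); print(st['position'],st['tool_rot'],c[2])
for th,z in (('stop',0),('rail_window',.035),('rail',0)):
    for d in pinpoint('wrist',th)[:2]: print(th,round(d['p'],2),np.round(d['position'],1),ray(c,d['position'],z).round(4))
cv2.imwrite('pics/w1.png',im)
E
```

```text
time: 2.7
position: [0.4843, 0.1801, 0.2244]
tool_rot: [180.0, -0.0, -76.2]
force: [0.2, 0.3, -0.3]
opening: 0.094
[0.48426835 0.18014378 0.22440716] [ 1.79979208e+02 -4.63200350e-02 -7.61564215e+01] [0.55896205 0.19931605 0.38328153]
stop 0.94 [236.  136.1] [0.5148 0.2195 0.    ]
rail_window 0.61 [415.8 168.2] [0.5318 0.0205 0.035 ]
rail 0.62 [495.8 176.6] [ 0.5424 -0.0947  0.    ]
```

View pics/w1.png

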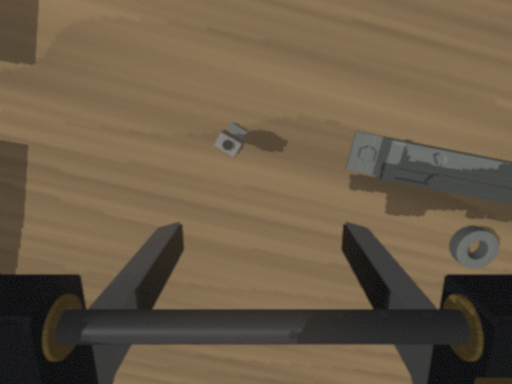

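```bash
python3 -m creep '[[[94,0.1,0.2,-0.8,0],[94,0.2,0.4,-1.6,0],[94,0.2,0.4,-2.0,0],[94,0.2,0.4,-2.0,0],[94,0.2,0.4,-2.0,0]]]'
python3 - <<'E'
from h import *
st=sensors.get_state(); im=read_camera('wrist'); c=cam('wrist',st); print(st['position'],st['tool_rot'],c[2])
np.save('w2_st.npy',st,allow_pickle=True); cv2.imwrite('pics/w2_full.png',im)
d=pinpoint('wrist','stop')[0]; print(d['p'],d['position'],ray(c,d['position'],0).round(4))
m=cut_out('wrist','stop')[0]; b=m['box']; print(m['p'],b); np.save('w2_m.npy',m['region'])
u,v=int(b[0]),int(b[1]); print('crop origin',u-50,v-40)
cr=cv2.resize(im[v-40:v+40,u-50:u+50],(800,640)[:2] and (750,600),interpolation=cv2.INTER_CUBIC); cv2.imwrite('pics/w2.png',cr)
E
```

```text
time: 3.4
position: [0.4947, 0.1995, 0.1251]
tool_rot: [-180.0, -0.0, -76.3]
force: [0.1, 0.6, 0.6]
opening: 0.0937
[0.49468129 0.19954585 0.12510712] [-1.79979159e+02 -1.14043801e-02 -7.62752183e+01] [0.56932129 0.21844    0.28403672]
0.89 [243.0, 165.4] [0.5132 0.2222 0.    ]
0.69 [240.0, 173.3, 41.7, 52.0]
crop origin 190 133
```

View pics/w2.png

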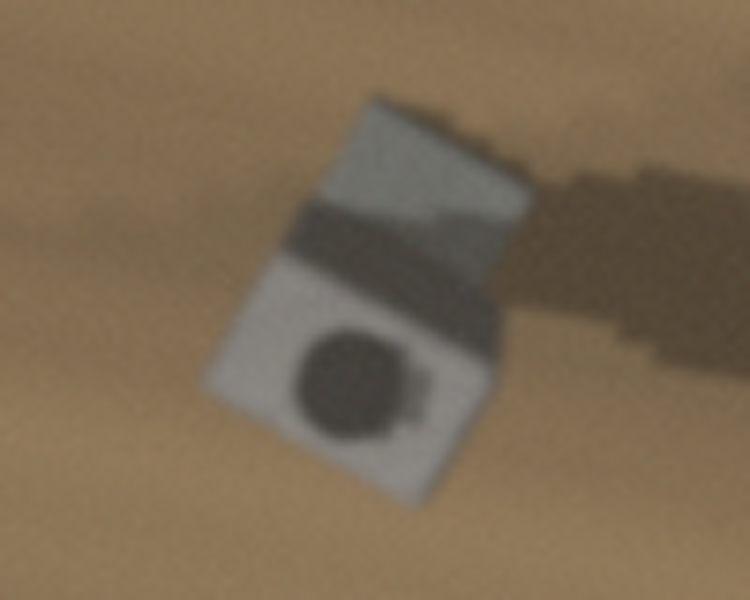

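The crop shows the block's top face with corners at (278,248), (497,360), (422,507) and (207,388). The foot's far edge runs from (372,97) to (532,190).

```bash
python3 - <<'E'
from h import *
st=np.load('w2_st.npy',allow_pickle=True).item(); c=cam('wrist',st)
f=lambda p,z: ray(c,(190+(p[0]+.5)/7.5-.5,133+(p[1]+.5)/7.5-.5),z)
T=np.array([f(p,.066) for p in [(278,248),(497,360),(422,507),(207,388)]]); F=np.array([f(p,.006) for p in [(372,97),(532,190)]])
print(T.round(4),T.mean(0).round(4)); 
for a,b in ((T[1],T[0]),(T[2],T[3]),(T[0],T[3]),(T[1],T[2]),(F[1],F[0])):
    d=a-b; print(np.linalg.norm(d).round(4),np.degrees(np.arctan2(d[1],d[0])).round(1))
print('foot edge mid',F.mean(0).round(4), 'to center', (T.mean(0)-F.mean(0))[:2].round(4))
E
```

```text
[[0.5235 0.232  0.066 ]
 [0.5181 0.2104 0.066 ]
 [0.5027 0.2139 0.066 ]
 [0.5092 0.2356 0.066 ]] [0.5134 0.223  0.066 ]
0.0223 -104.1
0.0227 -106.5
0.0148 -14.1
0.0157 -12.9
0.021 -106.7
foot edge mid [0.5274 0.219  0.006 ] to center [-0.014  0.004]
```

```bash
python3 -m creep '[[[94,0.37,0.47,0,-1.5],[94,0.37,0.47,0,-3],[94,0.37,0.47,0,-4.5],[94,0.37,0.47,0,-5.8],[94,0.37,0.47,0,-5.8],[94,0.37,0.47,-0.5,-5.8],[94,0.37,0.47,-1,-5.8],[94,0.37,0.47,-1.48,-5.8],[94,0.37,0.47,-1.48,-5.8],[94,0.37,0.47,-1.48,-5.8]]]'
python3 -m creep '[[[15,0,0,0,0],[15,0,0,0,0],[15,0,0,0,0],[15,0,0,0,0],[15,0,0,0,0],[15,0,0,0,0],[15,0,0,0,0],[15,0,0,0,0],[15,0,0,0,0]]]' 40
```

```text
time: 4.55
position: [0.5132, 0.2238, 0.0514]
tool_rot: [-180.0, 0.0, -105.1]
force: [0.3, 0.7, 0.4]
opening: 0.0939
time: 5.45
position: [0.5128, 0.2237, 0.0505]
tool_rot: [180.0, -0.0, -105.2]
force: [-0.6, -0.5, 0.5]
opening: 0.0256
```

```bash
python3 -m creep '[[[15,0,0,0,0],[15,0,0,0,0],[15,0,0,0.6,0],[15,0,0,1.2,0],[15,0,0,2.2,0],[15,0,0,2.2,0]]]'
python3 -m creep '[[[15,-0.2,-0.8,0,1],[15,-0.4,-1.6,0,2],[15,-0.6,-2.4,0,3],[15,-0.8,-3.2,0,4],[15,-1,-4,0,4],[15,-1.2,-4.6,0,4],[15,-1.26,-5.08,0,4],[15,-1.26,-5.08,0,4],[15,-1.26,-5.08,0,4]]]'
python3 - <<'E'
from h import *
st=sensors.get_state(); im=read_camera('wrist'); c=cam('wrist',st); print(st['position'],st['tool_rot'],c[2])
np.save('w3_st.npy',st,allow_pickle=True); cv2.imwrite('pics/w3_full.png',im)
P={}
for th,z in (('rail_window',.035),('rail_slot',.035),('rail',0),('stop',0.11)):
    for d in pinpoint('wrist',th)[:1]: P[th]=ray(c,d['position'],z); print(th,round(d['p'],2),np.round(d['position'],1),P[th].round(4))
m=cut_out('wrist','rail')[0]; print(m['p'],m['box']); np.save('w3_m.npy',m['region'])
d=P['rail_window']-P['rail_slot']; print(np.linalg.norm(d),np.degrees(np.arctan2(-d[0],d[1])))
cv2.imwrite('pics/w3.png',cv2.resize(im,(800,600),interpolation=cv2.INTER_CUBIC))
E
```

```text
time: 6.05
position: [0.5168, 0.2251, 0.1687]
tool_rot: [-179.3, 0.5, -105.2]
force: [1.1, 1.0, -0.8]
opening: 0.0236
time: 6.95
position: [0.4496, -0.0302, 0.1599]
tool_rot: [180.0, 0.1, -85.3]
force: [0.7, 0.7, -1.5]
opening: 0.0241
[ 0.44959017 -0.03016724  0.1599265 ] [ 1.79965892e+02  5.55412128e-02 -8.52741787e+01] [ 0.52633793 -0.02333039  0.31878311]
rail_slot 0.57 [377.9  89.8] [ 0.5441 -0.118   0.035 ]
rail 0.61 [342.5  92.7] [ 0.541  -0.0972  0.    ]
stop 0.88 [261.3 217.9] [ 0.4508 -0.0287  0.11  ]
0.62 [329.0, 90.6, 366.0, 64.4]Traceback (most recent call last):
  File "<stdin>", line 8, in <module>
KeyError: 'rail_window'
```

```bash
python3 - <<'E'
import cv2
im=cv2.imread('pics/w3_full.png')[30:290,112:512]
cv2.imwrite('pics/w3.png',cv2.resize(im,None,fx=2,fy=2,interpolation=cv2.INTER_CUBIC))
E
```

```text
(no output)
```

View pics/w3.png

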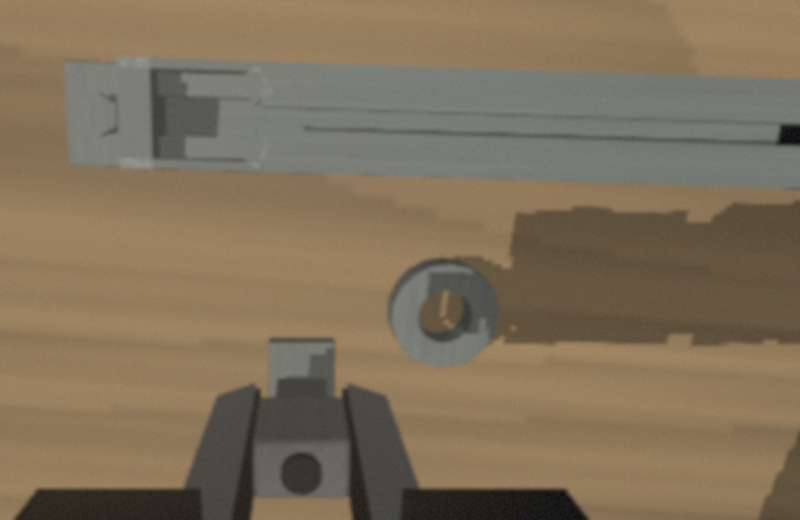

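The picture shows the stop held upright between the fingers at crop (300,420). The rail lies above it. The window's end wall is at crop column 152, the flare ends at column 262, and the slot edges run from (262,104) to (780,122) and from (305,128) to (780,142).

```bash
python3 - <<'E'
from h import *
st=np.load('w3_st.npy',allow_pickle=True).item(); c=cam('wrist',st)
f=lambda p,z=.035: ray(c,(112+(p[0]+.5)/2-.5,30+(p[1]+.5)/2-.5),z)
def yaw(a,b): d=a-b; return np.degrees(np.arctan2(-d[0],d[1])).round(2)
for n,a,b in (('slot up',(262,104),(780,122)),('slot lo',(305,128),(780,142)),('edge up',(155,60),(780,76.5)),('edge lo',(155,168),(780,186.5))):
    print(n,f(a).round(4),f(b).round(4),yaw(f(a),f(b)))
print('window far wall',f((152,68)).round(4),f((152,160)).round(4),'flare end',f((262,112)).round(4), 'lip end', f((780,132)).round(4))
# held stop: foot far edge (foot out) z = tcp-0.051+0.006
z=st['position'][2]-.051
print('foot edge',f((269,340),z+.006).round(4),f((334,340),z+.006).round(4),'block top',f((253,497),z+.066).round(4),f((350,497),z+.066).round(4),f((258,440),z+.066).round(4),f((347,440),z+.066).round(4))
m=np.load('w3_m.npy'); r=cv2.minAreaRect(np.argwhere(m)[:,::-1].astype(np.float32)); print(r)
E
```

```text
slot up [ 0.5412 -0.0057  0.035 ] [ 0.5518 -0.2207  0.035 ] 2.82
slot lo [ 0.5332 -0.0242  0.035 ] [ 0.544  -0.2229  0.035 ] 3.1
edge up [0.5546 0.0387 0.035 ] [ 0.5692 -0.2158  0.035 ] 3.3
edge lo [0.5118 0.0378 0.035 ] [ 0.526  -0.2279  0.035 ] 3.07
window far wall [0.5514 0.0399 0.035 ] [0.515  0.0391 0.035 ] flare end [ 0.5381 -0.0059  0.035 ] lip end [ 0.5479 -0.2218  0.035 ]
foot edge [ 0.4643 -0.0178  0.1149] [ 0.466  -0.0389  0.1149] block top [ 0.4419 -0.0183  0.1749] [ 0.4439 -0.0421  0.1749] [ 0.4573 -0.0185  0.1749] [ 0.459  -0.0398  0.1749]
((327.56610107421875, 90.3923568725586), (368.7311096191406, 55.818973541259766), 1.7955178022384644)
```

```bash
python3 -m creep '[[[15,0.6,0.4,0,-0.32],[15,1.2,0.8,0,-0.32],[15,1.69,1.0,0,-0.32],[15,1.69,1.0,-0.4,-0.32],[15,1.69,1.0,-0.8,-0.32],[15,1.69,1.0,-1.2,-0.32],[15,1.69,1.0,-1.3,-0.32],[15,1.69,1.0,-1.3,-0.32],[15,1.69,1.0,-1.3,-0.32]]]'
python3 - <<'E'
from h import *
st=sensors.get_state(); im=read_camera('wrist'); print(st['position'],st['tool_rot'],st['force'])
np.save('w4_st.npy',st,allow_pickle=True); cv2.imwrite('pics/w4_full.png',im)
cv2.imwrite('pics/w4.png',cv2.resize(im[130:310,150:390],None,fx=3.3,fy=3.3,interpolation=cv2.INTER_CUBIC))
E
```

```text
time: 8.15
position: [0.535, 0.0199, 0.0966]
tool_rot: [-179.9, -0.0, -86.8]
force: [0.2, 0.2, -1.9]
opening: 0.0236
[0.53504249 0.01994035 0.09657826] [-1.79902383e+02 -1.64506830e-02 -8.67813819e+01] [ 0.15567336  0.20647406 -1.89686217]
```

View pics/w4.png

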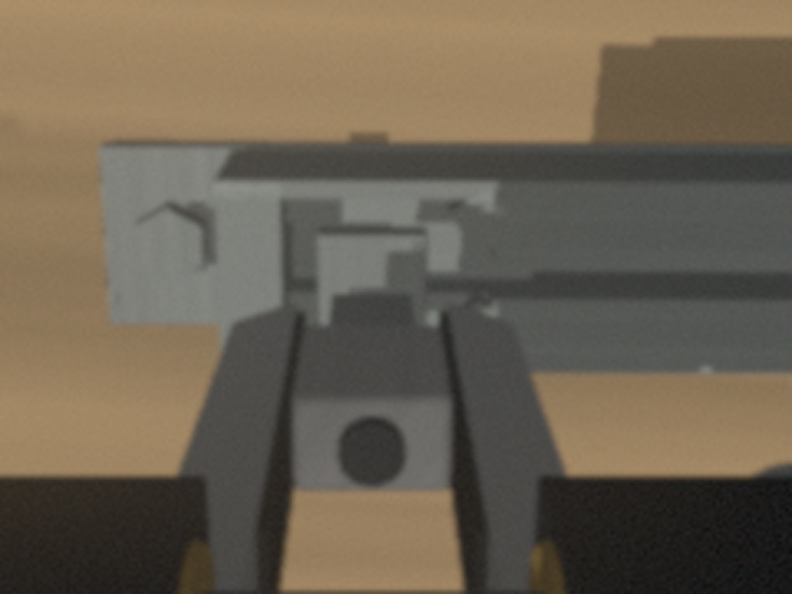

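The foot hovers over the window. Its far edge is at crop row 232, columns 318–425. The window's end wall is at column 283, its upper wall at row 199, and the slot lies at rows 272–297.

```bash
python3 - <<'E'
from h import *
st=np.load('w4_st.npy',allow_pickle=True).item(); c=cam('wrist',st)
f=lambda p,z=.035: ray(c,(150+(p[0]+.5)/3.3-.5,130+(p[1]+.5)/3.3-.5),z).round(4)
print('wall end',f((283,199)),'slot',f((700,272)),f((700,298)),'edges',f((600,181)),f((600,371)))
z=st['position'][2]-.051
print('foot',f((318,232),z+.006),f((425,232),z+.006),'block',f((296,490),z+.066),f((448,488),z+.066),f((293,400),z+.066),f((450,398),z+.066))
E
```

```text
wall end [0.5518 0.0403 0.035 ] slot [ 0.5406 -0.0502  0.035 ] [ 0.5346 -0.051   0.035 ] edges [ 0.5595 -0.0264  0.035 ] [ 0.5163 -0.0312  0.035 ]
foot [0.55   0.032  0.0516] [0.5512 0.0109 0.0516] block [0.5277 0.0315 0.1116] [0.5293 0.0088 0.1116] [0.5423 0.0325 0.1116] [0.5439 0.0096 0.1116]
```

```bash
python3 -m creep '[[[15,-0.015,0.01,-0.1,0],[15,-0.015,0.01,-0.2,0],[15,-0.015,0.01,-0.3,0],[15,-0.015,0.01,-0.35,0],[15,-0.015,0.01,-0.35,0],[15,-0.015,0.01,-0.35,0]]]'
python3 -m creep '[[[15,0,0,-0.05,0],[15,0,0,-0.1,0],[15,0,0,-0.14,0],[15,0,0,-0.14,0],[15,0,0,-0.14,0]]]'
```

```text
time: 8.8
position: [0.5336, 0.0202, 0.0779]
tool_rot: [180.0, -0.0, -86.8]
force: [-1.0, -0.2, -2.1]
opening: 0.0239
time: 9.3
position: [0.5335, 0.0203, 0.0709]
tool_rot: [180.0, -0.0, -86.8]
force: [-0.1, -0.9, -1.8]
opening: 0.0238
```

```bash
python3 -m creep '[[[15,0,0,-0.02,0],[15,0,0,-0.04,0],[15,0,0,-0.04,0],[15,0,0,-0.04,0]]]'
python3 -m creep '[[[15,0,0,-0.02,0],[15,0,0,-0.02,0],[15,0,0,-0.02,0]]]'
```

```text
time: 9.7
position: [0.5338, 0.0202, 0.0696]
tool_rot: [-180.0, -0.0, -86.8]
force: [-1.7, 0.0, 3.2]
opening: 0.0237
time: 10.0
position: [0.5338, 0.0202, 0.0683]
tool_rot: [-180.0, -0.0, -86.8]
force: [-2.1, -1.2, 5.1]
opening: 0.0237
```

```bash
python3 -m creep '[[[15,0.003,-0.05,0,0],[15,0.005,-0.1,0,0],[15,0.008,-0.15,0,0],[15,0.011,-0.2,0,0],[15,0.011,-0.2,0,0]]]'
python3 -m creep '[[[15,0.003,-0.05,0,0],[15,0.005,-0.1,0,0],[15,0.008,-0.15,0,0],[15,0.011,-0.2,0,0],[15,0.011,-0.2,0,0]]]'
```

```text
time: 10.5
position: [0.5347, 0.0099, 0.0683]
tool_rot: [-179.9, -0.0, -86.8]
force: [0.8, 1.4, 5.4]
opening: 0.0237
time: 11.0
position: [0.5347, -0.0003, 0.068]
tool_rot: [180.0, -0.0, -86.8]
force: [-1.0, 1.8, 4.6]
opening: 0.0238
```

```bash
python3 -m creep '[[[15,0.004,-0.08,0,0],[15,0.009,-0.16,0,0],[15,0.013,-0.24,0,0],[15,0.017,-0.32,0,0],[15,0.022,-0.4,0,0],[15,0.022,-0.4,0,0]]]'
cat > chk.py <<'E'
from h import *
import sys
f=sensors.get_state()['force']; ok=f[2]>2.5 and abs(f[0])<7 and abs(f[1])<7
print('F',np.round(f,1),'ok' if ok else 'STOP'); sys.exit(0 if ok else 1)
E
python3 chk.py && python3 -m creep '[[[15,0.004,-0.08,0,0],[15,0.009,-0.16,0,0],[15,0.013,-0.24,0,0],[15,0.017,-0.32,0,0],[15,0.022,-0.4,0,0],[15,0.022,-0.4,0,0]]]'
```

```text
time: 11.6
position: [0.5358, -0.0207, 0.068]
tool_rot: [180.0, -0.1, -86.8]
force: [0.2, 1.0, 4.9]
opening: 0.0239
F [0.2 1.  4.9] ok
time: 12.2
position: [0.537, -0.0406, 0.068]
tool_rot: [-180.0, -0.1, -86.8]
force: [-0.2, 2.2, 4.5]
opening: 0.0235
```

```bash
python3 chk.py && python3 -m creep '[[[15,0.004,-0.08,0,0],[15,0.009,-0.16,0,0],[15,0.013,-0.24,0,0],[15,0.017,-0.32,0,0],[15,0.022,-0.4,0,0],[15,0.022,-0.4,0,0]]]' && python3 chk.py && python3 -m creep '[[[15,0.004,-0.08,0,0],[15,0.009,-0.16,0,0],[15,0.009,-0.16,0,0]]]' && python3 chk.py && python3 -m creep '[[[15,0.002,-0.04,0,0],[15,0.004,-0.08,0,0],[15,0.004,-0.08,0,0]]]' && python3 chk.py && python3 -m creep '[[[15,0.002,-0.04,0,0],[15,0.004,-0.08,0,0],[15,0.004,-0.08,0,0]]]' && python3 chk.py && python3 -m creep '[[[15,0.002,-0.04,0,0],[15,0.004,-0.08,0,0],[15,0.004,-0.08,0,0]]]' && python3 chk.py && python3 -m creep '[[[15,0.002,-0.04,0,0],[15,0.004,-0.08,0,0],[15,0.004,-0.08,0,0]]]' ; python3 chk.py
```

```text
F [-0.2  2.2  4.5] ok
time: 12.8
position: [0.538, -0.0607, 0.068]
tool_rot: [180.0, -0.1, -86.8]
force: [-0.7, 0.2, 3.8]
opening: 0.024
F [-0.7  0.2  3.8] ok
time: 13.1
position: [0.5385, -0.0685, 0.068]
tool_rot: [180.0, -0.0, -86.8]
force: [-0.1, 1.5, 5.1]
opening: 0.0238
F [-0.1  1.5  5.1] ok
time: 13.4
position: [0.5387, -0.072, 0.068]
tool_rot: [-180.0, -0.0, -86.8]
force: [-0.0, 2.6, 5.0]
opening: 0.0237
F [-0.   2.6  5. ] ok
time: 13.7
position: [0.5389, -0.0761, 0.068]
tool_rot: [-180.0, -0.0, -86.8]
force: [-0.3, 3.2, 3.9]
opening: 0.0238
F [-0.3  3.2  3.9] ok
time: 14.0
position: [0.5391, -0.0802, 0.068]
tool_rot: [180.0, -0.0, -86.8]
force: [0.4, 2.7, 4.7]
opening: 0.0238
F [0.4 2.7 4.7] ok
time: 14.3
position: [0.5393, -0.0841, 0.068]
tool_rot: [-180.0, -0.0, -86.8]
force: [-1.1, 1.6, 5.6]
opening: 0.0237
F [-1.1  1.6  5.6] ok
```

```bash
python3 chk.py && python3 -m creep '[[[15,0.002,-0.04,0,0],[15,0.004,-0.08,0,0],[15,0.004,-0.08,0,0]]]' && python3 chk.py && python3 -m creep '[[[15,0.002,-0.04,0,0],[15,0.004,-0.08,0,0],[15,0.004,-0.08,0,0]]]' && python3 chk.py && python3 -m creep '[[[15,0.002,-0.04,0,0],[15,0.004,-0.08,0,0],[15,0.004,-0.08,0,0]]]' && python3 chk.py && python3 -m creep '[[[15,0.002,-0.04,0,0],[15,0.004,-0.08,0,0],[15,0.004,-0.08,0,0]]]' && python3 chk.py && python3 -m creep '[[[15,0.002,-0.04,0,0],[15,0.004,-0.08,0,0],[15,0.004,-0.08,0,0]]]' && python3 chk.py && python3 -m creep '[[[15,0.002,-0.04,0,0],[15,0.004,-0.08,0,0],[15,0.004,-0.08,0,0]]]' && python3 chk.py && python3 -m creep '[[[15,0.002,-0.04,0,0],[15,0.004,-0.08,0,0],[15,0.004,-0.08,0,0]]]' && python3 chk.py && python3 -m creep '[[[15,0.002,-0.04,0,0],[15,0.004,-0.08,0,0],[15,0.004,-0.08,0,0]]]' ; python3 chk.py
```

```text
F [-1.1  1.6  5.6] ok
time: 14.6
position: [0.5395, -0.0881, 0.068]
tool_rot: [180.0, -0.0, -86.8]
force: [0.4, 2.4, 3.9]
opening: 0.0235
F [0.4 2.4 3.9] ok
time: 14.9
position: [0.5397, -0.0921, 0.068]
tool_rot: [-180.0, -0.0, -86.8]
force: [0.6, 1.9, 4.5]
opening: 0.0238
F [0.6 1.9 4.5] ok
time: 15.2
position: [0.5399, -0.0961, 0.068]
tool_rot: [180.0, -0.0, -86.8]
force: [-0.2, 2.8, 4.3]
opening: 0.0238
F [-0.2  2.8  4.3] ok
time: 15.5
position: [0.5401, -0.1001, 0.068]
tool_rot: [-180.0, -0.0, -86.8]
force: [-0.5, 1.5, 5.0]
opening: 0.0237
F [-0.5  1.5  5. ] ok
time: 15.8
position: [0.5402, -0.1042, 0.068]
tool_rot: [180.0, -0.0, -86.8]
force: [-0.7, 2.0, 4.7]
opening: 0.0235
F [-0.7  2.   4.7] ok
time: 16.1
position: [0.5405, -0.1081, 0.068]
tool_rot: [-180.0, -0.0, -86.8]
force: [0.2, 2.7, 4.3]
opening: 0.0236
F [0.2 2.7 4.3] ok
time: 16.4
position: [0.5407, -0.1121, 0.068]
tool_rot: [-180.0, -0.0, -86.8]
force: [0.9, 1.9, 4.2]
opening: 0.0235
F [0.9 1.9 4.2] ok
time: 16.7
position: [0.5409, -0.1166, 0.0681]
tool_rot: [-180.0, -0.1, -86.8]
force: [0.4, 1.1, 4.4]
opening: 0.0237
F [0.4 1.1 4.4] ok
```

```bash
python3 chk.py && python3 -m creep '[[[15,0.002,-0.04,0,0],[15,0.004,-0.08,0,0],[15,0.004,-0.08,0,0]]]' && python3 chk.py && python3 -m creep '[[[15,0.002,-0.04,0,0],[15,0.004,-0.08,0,0],[15,0.004,-0.08,0,0]]]' && python3 chk.py && python3 -m creep '[[[15,0.002,-0.04,0,0],[15,0.004,-0.08,0,0],[15,0.004,-0.08,0,0]]]' && python3 chk.py && python3 -m creep '[[[15,0.002,-0.04,0,0],[15,0.004,-0.08,0,0],[15,0.004,-0.08,0,0]]]' && python3 chk.py && python3 -m creep '[[[15,0.002,-0.04,0,0],[15,0.004,-0.08,0,0],[15,0.004,-0.08,0,0]]]' && python3 chk.py && python3 -m creep '[[[15,0.002,-0.04,0,0],[15,0.004,-0.08,0,0],[15,0.004,-0.08,0,0]]]' && python3 chk.py && python3 -m creep '[[[15,0.002,-0.04,0,0],[15,0.004,-0.08,0,0],[15,0.004,-0.08,0,0]]]' && python3 chk.py && python3 -m creep '[[[15,0.002,-0.04,0,0],[15,0.004,-0.08,0,0],[15,0.004,-0.08,0,0]]]' ; python3 chk.py
```

```text
F [0.4 1.1 4.4] ok
time: 17.0
position: [0.541, -0.1203, 0.068]
tool_rot: [180.0, -0.0, -86.8]
force: [1.4, 1.2, 3.9]
opening: 0.0235
F [1.4 1.2 3.9] ok
time: 17.3
position: [0.5411, -0.1238, 0.0679]
tool_rot: [180.0, 0.0, -86.8]
force: [-0.4, 1.8, 4.7]
opening: 0.0238
F [-0.4  1.8  4.7] ok
time: 17.6
position: [0.5405, -0.1286, 0.0666]
tool_rot: [179.8, -0.1, -86.8]
force: [-0.4, 0.7, -1.9]
opening: 0.0237
F [-0.4  0.7 -1.9] STOP
F [-0.4  0.7 -1.9] STOP
```

The foot has dropped: Fz fell to the free-hanging value of −1.9 N, with no side load. Next I'll push it home.

```bash
python3 -m creep '[[[15,0,0,-0.03,0],[15,0,0,-0.06,0],[15,0,0,-0.06,0],[15,0,0,-0.06,0]]]'
python3 -m creep '[[[15,0,0,-0.02,0],[15,0,0,-0.04,0],[15,0,0,-0.04,0],[15,0,0,-0.04,0]]]'
```

```text
time: 18.0
position: [0.5412, -0.1278, 0.0646]
tool_rot: [180.0, -0.0, -86.8]
force: [0.4, 0.1, -1.7]
opening: 0.0241
time: 18.4
position: [0.5414, -0.1278, 0.063]
tool_rot: [180.0, -0.0, -86.8]
force: [-0.1, -0.4, -1.2]
opening: 0.0236
```

```bash
python3 -m creep '[[[15,0,0,-0.02,0],[15,0,0,-0.02,0],[15,0,0,-0.02,0]]]'
python3 -m creep '[[[15,0,0,-0.02,0],[15,0,0,-0.02,0],[15,0,0,-0.02,0]]]'
```

```text
time: 18.7
position: [0.5417, -0.1278, 0.0624]
tool_rot: [-180.0, -0.0, -86.8]
force: [0.0, 0.2, 1.1]
opening: 0.0238
time: 19.0
position: [0.5417, -0.1278, 0.0615]
tool_rot: [-180.0, -0.0, -86.8]
force: [-0.7, 0.3, 3.6]
opening: 0.0237
```

```bash
python3 -m creep '[[[15,0,0,0.02,0],[15,0,0,0.02,0],[15,0,0,0.02,0]]]'
python3 -m creep '[[[30,0,0,0,0],[36,0,0,0,0],[44,0,0,0,0],[54,0,0,0,0],[60,0,0,0,0],[60,0,0,0,0],[60,0,0,0,0],[60,0,0,0,0]]]'
```

```text
time: 19.3
position: [0.5417, -0.1278, 0.0621]
tool_rot: [-180.0, -0.0, -86.8]
force: [0.3, -0.1, 1.8]
opening: 0.0239
time: 20.1
position: [0.5415, -0.1278, 0.062]
tool_rot: [-180.0, -0.0, -86.8]
force: [0.1, 0.4, 0.4]
opening: 0.0598
```

```bash
python3 -m creep '[[[60,0,0,0.3,0],[60,0,0,0.8,0],[60,0,0,1.4,0],[60,-0.5,0,1.9,0],[60,-1,0,2,0],[60,-1.2,0,2,0],[60,-1.2,0,2,0],[60,-1.2,0,2,0]]]'
python3 - <<'E'
from h import *
st=sensors.get_state(); im=read_camera('wrist'); c=cam('wrist',st)
d=pinpoint('wrist','stop')[0]; print(d['p'],d['position'],ray(c,d['position'],.012).round(4),'expect px',proj(c,(.5422,-.127,.012)))
print('block top expected', [proj(c,(.5422+a*.008,-.127+b*.012,.078)).round(0) for a in(-1,1) for b in(-1,1)])
cv2.imwrite('pics/w5.png',cv2.resize(im,(800,600),interpolation=cv2.INTER_CUBIC))
E
```

```text
time: 20.9
position: [0.4816, -0.1277, 0.1616]
tool_rot: [180.0, 0.0, -86.8]
force: [0.2, -1.1, 0.3]
opening: 0.0604
0.81 [266.4, 122.1] [ 0.541  -0.1276  0.012 ] expect px [265.86816147 120.71547732]
block top expected [array([282., 138.]), array([250., 136.]), array([284., 115.]), array([251., 113.])]
```

View pics/w5.png

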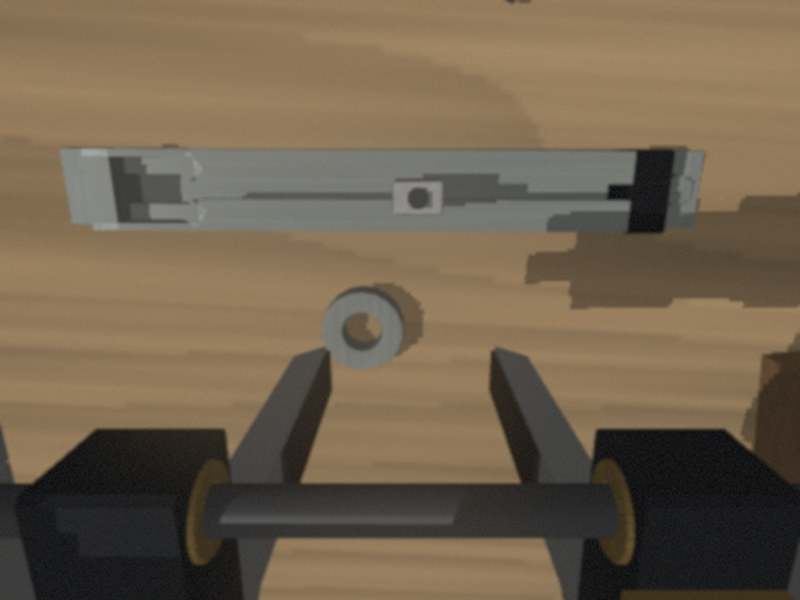

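The stop stands upright in the slot. Its top face is at columns 251–283 and rows 114–138 in camera pixels, matching the prediction for a fully seated stop (250–284, 113–138). The nut has not moved, and the gripper is clear.

```bash
python3 -c "
from plant import arm; print(arm.job_done())"
```

```text
the job is handed in; nothing more can be done
None
```

The stop is standing upright in the hidden notch, released, and the job is handed in at about 21 s of the 51 s allowed. No verdict was reported.

- **How it went:** I gripped the stop across its 24 mm faces and lowered it through the window. I pressed it down on its spring with about 6–7 N and slid it under the lips in short steps, checking the force after each one. The foot dropped into the notch at about y = -31 mm on the rail. I then pushed it home, eased off and let go.
- **Seating:** when the foot dropped, the vertical force fell from +4.7 N to the free-hanging -1.9 N. The notch floor then took load about 8 mm below the sliding floor, which matches the notch depth.
- **Final picture:** the block's top face is within 1–2 pixels of where a fully seated, upright stop should appear. The fingers are open and the gripper is about 100 mm higher and clear of everything.
- **Forces:** no reading at the end of a move showed more than about 7 N between stop and rail. Readings come only at the end of each move, so brief peaks within a move were not seen.
- **Not checked closely:** the bolt was out of view and I did not re-measure it, and the carton barely shows at the edge of the last picture. The arm never came near either of them. The nut looks undisturbed.

No check failed. The only disagreement was 1–2 mm between different camera estimates, which is within the stated calibration.

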